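Present the forceps set from its case

ROBOT

A 6-joint arm with a two-finger parallel gripper is mounted at the origin on a cart in front of the work surface, level with it; the furniture and walls round the work are solid. World frame = base frame: x ahead of the robot, y to its left, z up, the work surface at z = 0. Lengths are in m, angles in rad, forces in N, time in s.
With the tool pointing down it reaches from about 0.375 to 0.975 m from the base axis. Payload 3.8 kg.
Tool frame: the origin (TCP) lies at the very end of the fingers, on their centre line; the grasp point (between the pads) lies 19 mm behind it; z points along the fingers, y is the direction in which the jaws open and shut (so a half turn about z gives the same grasp; the last joint's range is limited). The gripper opens to 85 mm and grips with 20 to 120 N. Pads are 22 mm wide; open, the fingers measure 114 mm over their backs; the gripper's body (76 mm by 85 mm) begins 54 mm behind the grasp point. The pads swing forward as they close: fully open they stand 13 mm farther back than shut.
Start: joints at [-1.213, 0.264, 1.604, -0, 1.274, -0.037], TCP at [0.26, -0.623, 0.231] pointing down, gripper open.
Joint ranges: [-2.63, 2.63], [-0.94, 2.18], [0.31, 2.57], [-1.31, 4.45], [0, 2.66], [-2.55, 2.55]. Speed limits (rad/s): [2.57, 2.57, 3.14, 3.14, 3.14, 3.14].

INTERFACE

Orientations are given as a rotation vector (axis times angle).
In Python, from workcell import bot, viewer gives the robot as it stands.
- The arm moves only by the tool jog_arm, never from a script. Its argument "motion" is a list of rows, each an object of numbers: "dx", "dy", "dz": the shift along the world's x, y, z in cm; "turn": the turn about the world's z in rad. A call has 1 to 12 rows; each row shifts and turns the commanded pose from where the row before left it; what a row does not reach is not made up. A row lasts 1/12 s, in which the tool goes at most 41.7 mm and 7.16 degrees, less where a joint would pass 70% of its speed; a pose out of reach is approached as far as the arm can. A call is refused whole if a number of a shift passes 4.17 or a number of a turn 0.125, either way. A call with a gripper value outside its range is refused whole. "fingers" is the finger opening in cm, from 0 to 8.54, set as the call begins (left out, the last holds). The fingers move at their own pace and stop on an object; "grip_force" is the grip in N (left out, the last holds). Time passes only in rows, so rows that do not move let the fingers close. It gives the time, the measured TCP pose, the force and the opening at its end, in the units of the state.
- bot.read_state(): the state, without advancing time (a new reading comes with each control period).
- viewer.read_camera(name): name is "scene" or "top" or "wrist"; returns (picture, depth): 384x512x3 uint8, red, green, blue; 384x512 float32, m along the optical axis (not along the pixel's ray), 0 where there is no reading.
- viewer.camera_info(name): a dict with "vertical_fov" (degrees; the focal length in pixels is half the picture's height over the tangent of half this angle, whatever the lens; pixels are square), "cx", "cy" (the principal point, pixels), "dist" ([k1, k2, p1, p2, k3] as OpenCV has them; the pictures are not rectified), "R" (3x3) and "t" (3): a world point X has camera coordinates R X + t. Camera axes: x right, y down, z forward; pixel columns grow to the right and rows downward; lengths in m; the calibration is good to about 2 mm. A picture is of the moment at which its call begins: read the wrist's pose just before it. camera_info takes no time and is no camera call; for the wrist camera it gives the pose at the moment of the call.
- bot.finish_job(): hands the job in, once; it reports no verdict.
The state is a dict: "time": time; "q": joint angles; "joint_vel": joint speeds; "joint_torque": joint torques, N m; "tool_pos": TCP position; "tcp_rot": TCP orientation; "wrist_force": force on the tool from outside, world axes, zero at the start; "torque": the same for the moment, N m; "width": opening from 0.0 (shut) to 1.0 (fully open).
Only numpy, scipy, OpenCV 4.12 (cv2) and the standard library are available. Lean on these libraries where they do the work, as an engineer would, in place of code of your own. Each camera call takes 0.05 s, during which the arm holds its last target. There are 200 camera calls.

TASK

The lid of the steel instrument case was left half open: fold it right back against its stop so that it is out of the way. Then take the wire insert with the two forceps by its handle, lift it straight up out of the case until its underside is about 12 cm above the bench, and keep it there level and steady over the case, forceps still lying in it, for a colleague to check the set: finish while still holding it in the air. Leave the bottle, the timer and the dish beside the case where they are.

Things in the scene. Friction and masses are not known exactly. Their poses are not given: they have to be found in the camera images.
- case: stainless steel instrument case, 110 x 201 mm, open body 30 mm high with 2 mm walls; it does not move on the bench. Origin: centre of its underside, on the bench; x points from the front (lip side) to the hinge side, away from the robot, y along its length, z up. Its inside is 97 mm (x) by 197 mm (y), its floor 1.6 mm above the bench.
- case_lid (a joint): lid angle in rad: 0 shut, 1.57 upright, 2.01 fully back against its stop (it leans away from the robot). The friction hinge is stiff (about 0.11 N m plus the weight of the 0.12 kg lid): the lid stays where it is left and follows a push of 1 to 4 N at its free edge. Starts half open, 0.55 to 1.0.
- lid_hinge (a point): point on the lid's hinge line at the middle of the case's length, 53 mm to +x of the case's origin and 31 mm above the bench; its axes are the case's. The hinge line runs along y; the lid's inner face is a plane through this line.
- lid_lip (a point): middle of the lid's front lip, on its inner face, 108 mm from the hinge line; moves with the lid. The lip is 44 mm long (y), 2 mm thick and stands 5 mm out from the front edge of the lid. The lid plate is 101 x 201 mm and 11 mm thick, its inner face flat.
- insert: loose wire-mesh insert lying in the case, 90 (x) x 186 (y) mm, rim 16 mm high, about 0.16 kg, balanced about its handle. Origin: centre of its underside; x across, y along its length, parallel to the case's axes, z up. Two pairs of grey holding lugs, 13 mm high, stand on the mesh on each side of its middle, 48 mm along y.
- insert_handle (a point): centre of the grey flat-sided sleeve of the insert's handle: 10 mm wide (x), 56 long (y), 10 high, its top 36 mm above the insert's underside, the mesh below it at 3 mm. Only 24 mm are free on each side of it before the forceps: open the fingers partly (25 to 30 mm between pads). Until the lid is fully back it is in the gripper's way.
- forceps_a: steel forceps, 140 x 10 x 9 mm, 18 g, lying lengthwise on the insert's mesh between grey holding lugs, 35 mm to one side of the handle, its top 12 mm above the insert's underside. Origin: centre of its underside; y along its length.
- forceps_b: steel forceps, 127 x 10 x 10 mm, 18 g, lying in the same way 35 mm to the other side of the handle. Origin: centre of its underside; y along its length.
- bottle: bystander: closed round glass bottle, 56 mm across, 103 mm high, at the +y end of the case. Origin: centre of its underside.
- bench_timer: bystander: flat bench timer, 62 x 68 x 19 mm, in front of the case (robot side). Origin: centre of its underside.
- small_dish: bystander: clear lidded petri dish, 62 mm across, 15 mm high, at the -y end of the case. Origin: centre of its underside.

How it is judged:
By the outcome, as a careful person would: the job done as asked, in the order asked, and still so for the second after the job is handed in, while the arm keeps its last pose, push and grip.
It also fails if it takes over 51 s, if anything falls off the work surface, if the arm or the gripper's body presses on something with over 40 N, if the wrist force passes 120 N, or if a joint passes its speed limit or range.

## Working session

There is one attempt and no reset: what is moved stays moved. The work goes in short steps, Python scripts to look and compute and a tool call to move; the robot and the scene stay as the last step left them, time stands still between calls to the robot, and variables do not carry over. Pictures are saved under pics/ and viewed, about 8 in all and at most 12, crops included, and the job is handed in when it is done.

Besides the shell and the picture viewer there is one more tool, called after "Call:" as a command line: name --argument value ..., lists and objects as JSON in quotes. jog_arm: Moves the arm, as the interface text tells. Its arguments: {"type":"object","properties":{"motion":{"type":"array"},"fingers":{"type":"number"},"grip_force":{"type":"number"}},"required":["motion"]}

```bash
mkdir -p pics; cat > h.py <<'E'
import numpy as np, cv2
from workcell import bot, viewer
def cam(n):
    i=viewer.camera_info(n); p,d=viewer.read_camera(n)
    return i,p,d
def K(i,h=384):
    f=h/2/np.tan(np.radians(i['vertical_fov'])/2)
    return np.array([[f,0,i['cx']],[0,f,i['cy']],[0,0,1.]])
def ray(i,uv):
    n=cv2.undistortPoints(np.array(uv,float).reshape(-1,1,2),K(i),np.array(i['dist'])).reshape(-1,2)
    R=np.array(i['R']);t=np.array(i['t'])
    return -R.T@t, np.c_[n,np.ones(len(n))]@R
def onz(i,uv,z):
    c,d=ray(i,uv); return c+d*((z-c[2])/d[:,2])[:,None]
def pts(i,uv,dep):
    c,d=ray(i,uv); u=np.array(uv).reshape(-1,2).astype(int); return c+d*dep[u[:,1],u[:,0]][:,None]
def cloud(i,dep):
    v,u=np.mgrid[:384,:512]; P=pts(i,np.c_[u.ravel(),v.ravel()],dep).reshape(384,512,3); P[dep==0]=np.nan; return P
def save(n,p): cv2.imwrite(f'pics/{n}.png',p[:,:,::-1])
E
python3 - <<'E'
from h import *
for n in('scene','top'):
    i,p,d=cam(n); save(n+'0',p); np.savez(f'{n}0.npz',d=d,p=p); print(n,-np.array(i['R']).T@i['t'],np.round(i['R'],2).tolist(),i['vertical_fov'])
a=[cv2.imread(f'pics/{n}0.png') for n in('scene','top')]
print(bot.read_state())
E
```

```text
scene [1.06425427 0.47602956 0.6504972 ] [[-0.39, 0.92, -0.02], [0.64, 0.26, -0.72], [-0.66, -0.29, -0.69]] 43.4594062093121
top [0.40003509 0.22654344 0.92887512] [[0.0, -1.0, -0.0], [-0.99, -0.0, -0.12], [0.12, 0.0, -0.99]] 45.32016356920374
{'time': 0.1, 'q': array([-1.21289120e+00,  2.64673170e-01,  1.60525055e+00, -8.23790777e-06,
        1.27370236e+00, -3.69063518e-02]), 'joint_vel': array([-8.75636043e-04, -2.73565304e-03, -2.52031920e-03, -1.52763019e-03,
       -1.11871795e-03, -4.82081741e-05]), 'joint_torque': array([ 2.07345352e-04, -5.16707003e+01, -3.68589628e+01, -7.47462832e-05,
        6.31614865e-03,  3.31933359e-05]), 'tool_pos': array([ 0.25938625, -0.62245041,  0.23008257]), 'tcp_rot': array([-3.07861091e+00, -6.15758643e-01,  5.22330049e-04]), 'wrist_force': array([0.29088652, 0.72487801, 0.49868667]), 'torque': array([-0.05578032, -0.01902392, -0.04799152]), 'width': 0.9972477719631675}
```

View pics/top0.png

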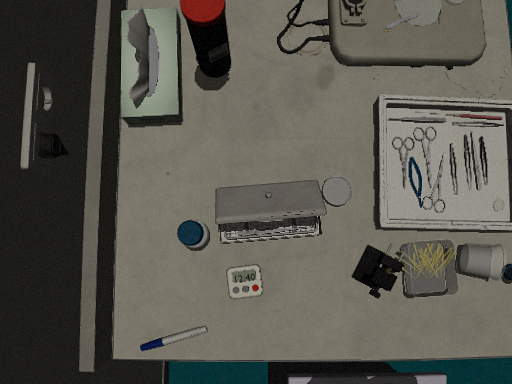

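View pics/scene0.png

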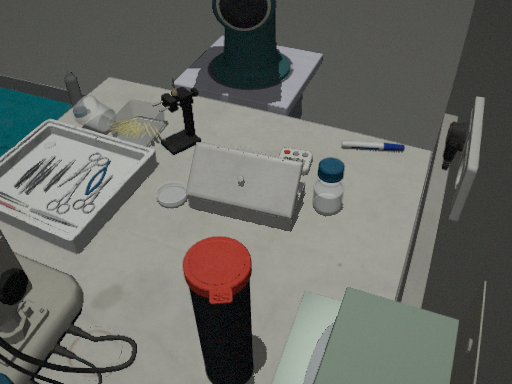

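Top view: case with the half-open lid at (215–325, 180–240), lid knob at (268,196), bottle at (193,234), timer at (245,281), dish at (336,191), and a black stand at (378,270). In the scene view the lid's outer face is at (190–300, 150–210).

```bash
python3 - <<'E'
from h import *
for n in('top','scene'):
    i=viewer.camera_info(n); z=np.load(n+'0.npz'); P=cloud(i,z['d'])
    print(n,'bottle',P[234,190] if n=='top' else P[170,330], 'timer',P[275,235] if n=='top' else 0,'dish',P[191,336] if n=='top' else P[195,172])
    # lid plane
    poly=np.array([[222,195],[318,188],[321,210],[222,216]] if n=='top' else [[205,155],[292,172],[286,200],[200,183]])
    m=np.zeros((384,512),np.uint8); cv2.fillPoly(m,[poly],1)
    Q=P[(m>0)&~np.isnan(P[...,0])]
    for k in range(4):
        c=Q.mean(0); nv=np.linalg.svd(Q-c)[2][2]; r=(Q-c)@nv; Q=Q[abs(r)<max(2*r.std(),.001)]
    nv*=np.sign(nv[2]); print('plane c',c,'n',nv,'tilt',np.degrees(np.arccos(nv[2])),'res',r.std(),'yaw',np.degrees(np.arctan2(nv[1],nv[0])))
    # points belonging to the plane, whole region
    M=(abs((P-c)@nv)<.003)&(P[...,2]>.025)&(np.linalg.norm(P-c,axis=2)<.16)
    nl,lab,st,_=cv2.connectedComponentsWithStats(M.astype(np.uint8)); k=1+st[1:,4].argmax(); S=P[lab==k]
    # axes in the plane
    a=np.cross([0,0,1],nv);a/=np.linalg.norm(a); 
    if a[1]<0:a=-a
    b=np.cross(a,nv); b*=np.sign(b[2]); 
    sa,sb=(S-c)@a,(S-c)@b
    print('a',a,'b',b,'ext',np.percentile(sa,[1,99]),np.percentile(sb,[1,99]))
    ca=np.percentile(sa,[1,99]).mean(); lo,hi=np.percentile(sb,[1,99])
    print('mid bottom',c+a*ca+b*lo,'mid top',c+a*ca+b*hi)
E
```

```text
top bottle [0.42740269 0.3420735  0.10540058] timer [0.35052455 0.26461136 0.01798435] dish [0.51757275 0.06292463 0.01316426]
plane c [0.4869655  0.19639385 0.08724589] n [0.72018205 0.06134404 0.69106781] tilt 46.2853052545937 res 0.0007704865011954751 yaw 4.868617979588172
a [-0.08487119  0.99639193  0.        ] b [-0.68857439 -0.05865175  0.72278993] ext [-0.09269201  0.10143161] [-0.06046276  0.03540287]
mid bottom [0.52822774 0.20429413 0.04354401] mid top [0.46221713 0.19867144 0.11283472]
scene bottle [0.44546797 0.34331445 0.10334923] timer 0 dish [0.5266398  0.06378073 0.01392607]
plane c [0.49298788 0.20473918 0.07868078] n [0.71884674 0.06414367 0.69220297] tilt 46.19525313790854 res 0.001156955415428101 yaw 5.099075209718139
a [-0.08887822  0.9960425   0.        ] b [-0.68946357 -0.06152177  0.72170288] ext [-0.10339081  0.09082667] [-0.05160083  0.04491482]
mid bottom [0.52912311 0.20165655 0.04144031] mid top [0.46257909 0.19571873 0.11109594]
```

Call:
jog_arm --motion '[{"dx": 1.9, "dy": 3.2, "dz": 0.5, "turn": 0.124}, {"dx": 1.9, "dy": 3.2, "dz": 0.5, "turn": 0.124}, {"dx": 1.9, "dy": 3.2, "dz": 0.5, "turn": 0.124}, {"dx": 1.9, "dy": 3.2, "dz": 0.5, "turn": 0.124}, {"dx": 1.9, "dy": 3.2, "dz": 0.5, "turn": 0.124}, {"dx": 1.9, "dy": 3.2, "dz": 0.5, "turn": 0.124}, {"dx": 1.9, "dy": 3.2, "dz": 0.5, "turn": 0.124}, {"dx": 1.9, "dy": 3.2, "dz": 0.5, "turn": 0.124}, {"dx": 1.9, "dy": 3.2, "dz": 0.5, "turn": 0.124}, {"dx": 1.9, "dy": 3.2, "dz": 0.5, "turn": 0.124}]' --fingers 0 --grip_force 20

```text
time: 0.93
tool_pos: [0.4499, -0.3012, 0.2811]
tcp_rot: [-2.142, -2.297, 0.0]
wrist_force: [1.2, -0.2, 0.6]
width: 0.0
```

Call:
jog_arm --motion '[{"dx": -0.4, "dy": 4.1, "turn": 0.02}, {"dx": -0.4, "dy": 4.1}, {"dx": -0.4, "dy": 4.1}, {"dx": -0.4, "dy": 4.1}, {"dx": -0.4, "dy": 4.1}, {"dx": -0.4, "dy": 4.1}, {"dx": -0.4, "dy": 4.1}, {"dx": -0.4, "dy": 4.1}, {"dx": -0.4, "dy": 4.1}, {"dx": -0.4, "dy": 4.1}, {"dx": -0.4, "dy": 4.1}, {"dx": -0.4, "dy": 4.1}]'

```text
validation failed for argument at $.mo...
```

Call:
jog_arm --motion '[{"dx": -0.4, "dy": 4.1, "dz": 0, "turn": 0.02}, {"dx": -0.4, "dy": 4.1, "dz": 0, "turn": 0}, {"dx": -0.4, "dy": 4.1, "dz": 0, "turn": 0}, {"dx": -0.4, "dy": 4.1, "dz": 0, "turn": 0}, {"dx": -0.4, "dy": 4.1, "dz": 0, "turn": 0}, {"dx": -0.4, "dy": 4.1, "dz": 0, "turn": 0}, {"dx": -0.4, "dy": 4.1, "dz": 0, "turn": 0}, {"dx": -0.4, "dy": 4.1, "dz": 0, "turn": 0}, {"dx": -0.4, "dy": 4.1, "dz": 0, "turn": 0}, {"dx": -0.4, "dy": 4.1, "dz": 0, "turn": 0}, {"dx": -0.4, "dy": 4.1, "dz": 0, "turn": 0}, {"dx": -0.4, "dy": 4.1, "dz": 0, "turn": 0}]'

```text
time: 1.93
tool_pos: [0.4006, 0.1908, 0.2811]
tcp_rot: [2.126, 2.313, 0.0]
wrist_force: [-0.0, -0.4, 0.5]
width: 0.002
```

Call:
jog_arm --motion '[{"dx": 0, "dy": 0.2, "dz": -3.6, "turn": 0}, {"dx": 0, "dy": 0, "dz": -3.6, "turn": 0}, {"dx": 0, "dy": 0, "dz": -3.6, "turn": 0}, {"dx": 0, "dy": 0, "dz": -3.6, "turn": 0}, {"dx": 0, "dy": 0, "dz": -3.6, "turn": 0}, {"dx": 0, "dy": 0, "dz": 0, "turn": 0}, {"dx": 0, "dy": 0, "dz": 0, "turn": 0}]'

```text
time: 2.52
tool_pos: [0.3992, 0.19, 0.0993]
tcp_rot: [-2.124, -2.311, 0.009]
wrist_force: [0.1, -0.7, 0.3]
width: -0.004
```

Call:
jog_arm --motion '[{"dx": 0.8, "dy": 0.07, "dz": 0, "turn": 0}, {"dx": 0.8, "dy": 0.07, "dz": 0, "turn": 0}, {"dx": 0.8, "dy": 0.07, "dz": 0, "turn": 0}, {"dx": 0.8, "dy": 0.07, "dz": 0, "turn": 0}, {"dx": 0.8, "dy": 0.07, "dz": 0, "turn": 0}, {"dx": 0.8, "dy": 0.07, "dz": 0, "turn": 0}, {"dx": 0.8, "dy": 0.07, "dz": 0, "turn": 0}]'

```text
time: 3.1
tool_pos: [0.4434, 0.1948, 0.1035]
tcp_rot: [-2.113, -2.292, 0.042]
wrist_force: [-70.2, -4.5, 75.7]
width: 0.0
```

Call:
jog_arm --motion '[{"dx": -1.3, "dy": -0.1, "dz": 0, "turn": 0}, {"dx": -1.2, "dy": -0.1, "dz": 0, "turn": 0}, {"dx": 0, "dy": 0, "dz": 0, "turn": 0}, {"dx": 0, "dy": 0, "dz": 0, "turn": 0}]'

```text
time: 3.43
tool_pos: [0.4335, 0.194, 0.1019]
tcp_rot: [2.125, 2.312, 0.003]
wrist_force: [0.9, 0.4, -0.4]
width: 0.002
```

```bash
python3 - <<'E'
from h import *
s=bot.read_state();print(s['tool_pos'],s['wrist_force'])
i,p,d=cam('scene'); P=cloud(i,d); save('scene1',cv2.resize(p[90:250,120:380],None,fx=3,fy=3))
poly=np.array([[205,155],[292,172],[286,200],[200,183]])
m=np.zeros((384,512),np.uint8); cv2.fillPoly(m,[poly],1)
Q=P[(m>0)&~np.isnan(P[...,0])]
for k in range(4):
    c=Q.mean(0); nv=np.linalg.svd(Q-c)[2][2]; r=(Q-c)@nv; Q=Q[abs(r)<max(2*r.std(),.001)]
print(c,nv*np.sign(nv[2]),np.degrees(np.arccos(abs(nv[2]))))
E
```

```text
[0.43346989 0.19402526 0.10188563] [ 0.85409978  0.37934087 -0.3944843 ]
[0.49309729 0.20480469 0.07897419] [0.72236635 0.0644107  0.68850426] 46.48817576085668
```

View pics/scene1.png

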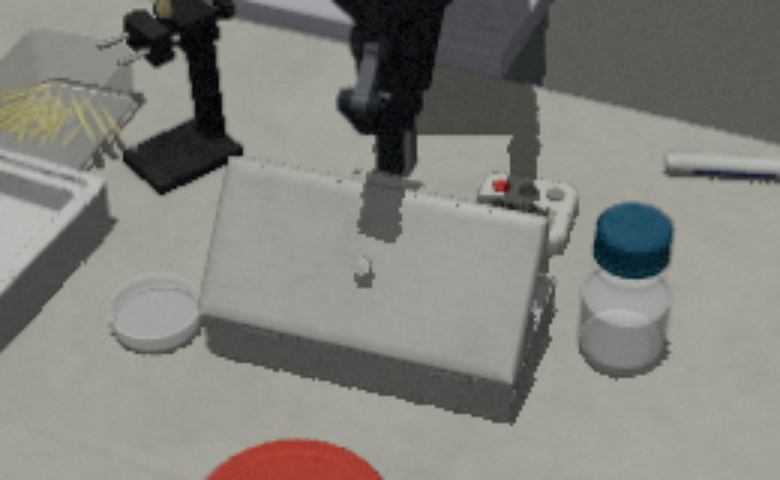

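The lid has barely moved (46.5°). The push jammed because friction at the lip directed the force through the hinge, so I'll follow the lip's arc instead.

Call:
jog_arm --motion '[{"dx": 0, "dy": 0, "dz": -1.2, "turn": 0}, {"dx": 0.5, "dy": 0.04, "dz": 0, "turn": 0}, {"dx": 0.7, "dy": 0.06, "dz": 0.75, "turn": 0}, {"dx": 0.7, "dy": 0.06, "dz": 0.75, "turn": 0}, {"dx": 0.7, "dy": 0.06, "dz": 0.65, "turn": 0}, {"dx": 0, "dy": 0, "dz": 0, "turn": 0}]'

```text
time: 3.98
tool_pos: [0.4627, 0.1968, 0.1137]
tcp_rot: [2.125, 2.31, 0.008]
wrist_force: [0.4, -0.4, 0.0]
width: -0.002
```

```bash
cat > lid.py <<'E'
from h import *
i,p,d=cam('scene'); P=cloud(i,d)
a=np.array([-.0871,.9962,0]);x=np.array([.9962,.0871,0]);h=np.array([.5245,.2027,.031])
L=P-h; u,v,w=L@x,L@a,L[...,2]
for s in (-1,1):
    m=(abs(v-s*.06)<.025)&(w>.012)&(w<.14)&(abs(u)<.12)
    A,B=u[m],w[m]
    Q=np.c_[A,B]
    for k in range(5):
        c=Q.mean(0); nn=np.linalg.svd(Q-c)[2]; r=(Q-c)@nn[1]; Q=Q[abs(r)<max(2*r.std(),.001)]
    b=nn[0]*np.sign(nn[0][1]); print('lid angle',np.degrees(np.arctan2(b[1],-b[0])),r.std(),len(Q))
print(bot.read_state()['tool_pos'])
E
python3 lid.py
```

```text
lid angle 63.61871226714069 0.0011392023428335972 1218
lid angle 63.496826138789714 0.0010304988421599881 1297
[0.46169601 0.19669374 0.11296284]
```

Call:
jog_arm --motion '[{"dx": 0.9, "dy": 0.08, "dz": 0.4, "turn": 0}, {"dx": 0.9, "dy": 0.08, "dz": 0.33, "turn": 0}, {"dx": 0.9, "dy": 0.08, "dz": 0.27, "turn": 0}, {"dx": 0.9, "dy": 0.08, "dz": 0.2, "turn": 0}, {"dx": 0.9, "dy": 0.08, "dz": 0.1, "turn": 0}, {"dx": 0.9, "dy": 0.08, "dz": 0, "turn": 0}, {"dx": 0, "dy": 0, "dz": 0, "turn": 0}, {"dx": 0, "dy": 0, "dz": 0, "turn": 0}]'

```text
time: 4.7
tool_pos: [0.5136, 0.201, 0.1237]
tcp_rot: [2.126, 2.312, 0.001]
wrist_force: [0.2, 0.7, -0.1]
width: -0.004
```

```bash
python3 lid.py
```

```text
lid angle 92.58341149283223 0.000786021307053924 853
lid angle 92.6859533944189 0.000771079708410651 955
[0.5130009  0.20085311 0.12361958]
```

Call:
jog_arm --motion '[{"dx": 0.5, "dy": 0.04, "dz": -0.2, "turn": 0}, {"dx": 0.5, "dy": 0.04, "dz": -0.2, "turn": 0}, {"dx": 0.5, "dy": 0.04, "dz": -0.2, "turn": 0}, {"dx": 0.5, "dy": 0.04, "dz": -0.2, "turn": 0}, {"dx": 0.5, "dy": 0.04, "dz": -0.1, "turn": 0}, {"dx": 0.4, "dy": 0.04, "dz": 0, "turn": 0}, {"dx": 0.2, "dy": 0.02, "dz": 0, "turn": 0}, {"dx": 0, "dy": 0, "dz": 0, "turn": 0}]'

```text
time: 5.42
tool_pos: [0.5442, 0.2034, 0.1146]
tcp_rot: [2.126, 2.312, 0.0]
wrist_force: [-0.8, -0.2, 0.5]
width: 0.001
```

```bash
python3 lid.py
```

```text
lid angle 109.43725767646205 0.0006243264294058568 541
lid angle 109.44564285360417 0.0006379734679961781 596
[0.54415182 0.20345359 0.11480498]
```

Call:
jog_arm --motion '[{"dx": 0.3, "dy": 0.03, "dz": 0, "turn": 0}, {"dx": 0.3, "dy": 0.03, "dz": 0, "turn": 0}, {"dx": 0.3, "dy": 0.03, "dz": 0, "turn": 0}, {"dx": 0, "dy": 0, "dz": 0, "turn": 0}, {"dx": 0, "dy": 0, "dz": 0, "turn": 0}]'

```text
time: 5.88
tool_pos: [0.5532, 0.2044, 0.115]
tcp_rot: [2.126, 2.312, 0.001]
wrist_force: [0.4, 1.1, -0.1]
width: 0.003
```

Call:
jog_arm --motion '[{"dx": 0.15, "dy": 0.01, "dz": 0, "turn": 0}, {"dx": 0, "dy": 0, "dz": 0, "turn": 0}]'

```text
time: 6.05
tool_pos: [0.554, 0.2045, 0.1149]
tcp_rot: [-2.126, -2.312, 0.001]
wrist_force: [-1.2, -0.5, 0.3]
width: -0.001
```

```bash
python3 lid.py
```

```text
lid angle 114.15439624411374 0.0006679146814304272 434
lid angle 114.14740920733769 0.000717178461745646 490
[0.553963   0.20445148 0.11485637]
```

Call:
jog_arm --motion '[{"dx": 0.2, "dy": 0.02, "dz": 0, "turn": 0}, {"dx": 0, "dy": 0, "dz": 0, "turn": 0}]'

```text
time: 6.27
tool_pos: [0.5542, 0.2045, 0.1148]
tcp_rot: [-2.124, -2.311, 0.006]
wrist_force: [-7.3, -1.2, 5.2]
width: 0.002
```

Call:
jog_arm --motion '[{"dx": 0.2, "dy": 0.02, "dz": 0, "turn": 0}, {"dx": 0, "dy": 0, "dz": 0, "turn": 0}]'

```text
time: 6.43
tool_pos: [0.5544, 0.2045, 0.1147]
tcp_rot: [-2.123, -2.309, 0.01]
wrist_force: [-11.6, -1.0, 10.1]
width: 0.001
```

```bash
python3 lid.py
```

```text
lid angle 114.04942745029491 0.0007983331864999761 447
lid angle 114.25761968704091 0.0006768399212893469 473
[0.55438974 0.20444882 0.11465484]
```

The lid is at its stop: force rises with no further motion. Backing off and moving above the insert.

Call:
jog_arm --motion '[{"dx": -2.0, "dy": -0.2, "dz": 0, "turn": 0}, {"dx": -2.0, "dy": -0.2, "dz": 2, "turn": 0}, {"dx": -2.0, "dy": -0.2, "dz": 3, "turn": 0}, {"dx": -2.0, "dy": -0.1, "dz": 3, "turn": 0}, {"dx": -0.7, "dy": 0, "dz": 3, "turn": 0}, {"dx": 0, "dy": 0, "dz": 2, "turn": 0}, {"dx": 0, "dy": 0, "dz": 0, "turn": 0}, {"dx": 0, "dy": 0, "dz": 0, "turn": 0}]' --fingers 2.8

```text
time: 7.15
tool_pos: [0.4725, 0.1983, 0.247]
tcp_rot: [2.124, 2.311, 0.007]
wrist_force: [-0.7, 0.2, -0.0]
width: 0.328
```

```bash
python3 lid.py; python3 - <<'E'
from h import *
for n in('wrist','top'):
    i,p,d=cam(n); np.savez(n+'2.npz',d=d,p=p,**{k:np.array(i[k]) for k in i}); save(n+'2',p if n=='wrist' else cv2.resize(p[140:260,170:350],None,fx=4,fy=4,interpolation=cv2.INTER_CUBIC))
s=bot.read_state();print(s['tool_pos'],s['width'],s['wrist_force'])
E
```

```text
lid angle 114.17974957407014 0.0006926674935416388 440
lid angle 114.21702499918467 0.0006707983107381131 486
[0.47150367 0.1979138  0.24510573]
[0.4705061  0.19749305 0.24322132] 0.3279810920471836 [-0.03998886  0.07496569 -0.43119944]
```

View pics/wrist2.png

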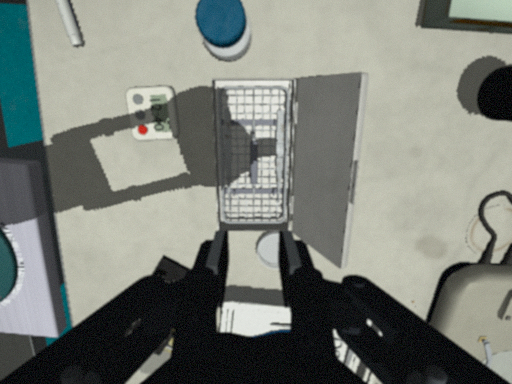

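View pics/top2.png

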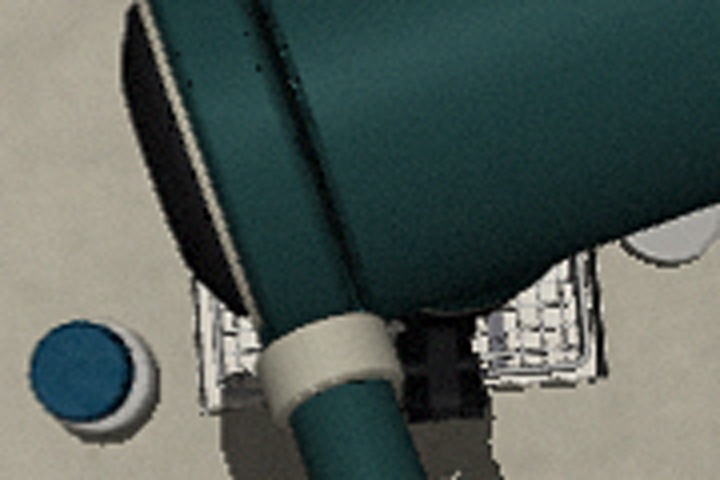

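Wrist view: the lid is folded back (295–365, 75–265) and the insert is visible at (217–292, 80–225). The handle and its shadow are near (262,150). Next I'll use depth to pick out the handle top.

```bash
python3 - <<'E'
from h import *
z=np.load('wrist2.npz'); i={k:z[k] for k in ('vertical_fov','cx','cy','dist','R','t')}; P=cloud(i,z['d'])
x=np.array([.9962,.0871,0]);a=np.array([-.0871,.9962,0]);o=np.array([.4717,.198,0])
u,v,w=(P-o)@x,(P-o)@a,P[...,2]
m=(w>.032)&(w<.06)&(abs(u)<.035)&(abs(v)<.06)
print('handle n',m.sum(),'u',np.percentile(u[m],[2,50,98]),'v',np.percentile(v[m],[2,50,98]),'w',np.percentile(w[m],[2,50,98]))
for v0 in(-.02,-.01,0,.01,.02):
    k=m&(abs(v-v0)<.005); print(v0,np.percentile(u[k],[3,50,97]),np.median(w[k])) if k.sum() else None
r=(w>.012)&(w<.034)&(abs(u)<.07)&(abs(v)<.11); print('rim',np.percentile(u[r],[1,99]),np.percentile(v[r],[1,99]))
p=z['p'].copy(); c=cv2.resize(p[70:235,205:305],None,fx=3.6,fy=3.6,interpolation=cv2.INTER_CUBIC)
q=p.copy(); q[m]=[255,0,0]; c2=cv2.resize(q[70:235,205:305],None,fx=3.6,fy=3.6,interpolation=cv2.INTER_NEAREST)
save('crop2',np.hstack([c,c2]))
E
```

```text
handle n 366 u [-0.0045275   0.00057916  0.00444802] v [-0.02899767  0.00148515  0.03042874] w [0.03374287 0.03769728 0.03940532]
-0.02 [-4.57993706e-03 -5.10552784e-05  4.44850619e-03] 0.03790948355104337
-0.01 [-4.50173656e-03 -1.88593213e-05  4.44777533e-03] 0.03765612542198682
0 [-4.44053766e-03  1.10462209e-05  4.44089335e-03] 0.037876149238121354
0.01 [-0.00436942 -0.00056916  0.00442384] 0.037948732516879524
0.02 [-0.00429744  0.00068552  0.00441878] 0.03774986418734516
rim [-0.04982933  0.05281103] [-0.09830765  0.09962092]
```

View pics/crop2.png

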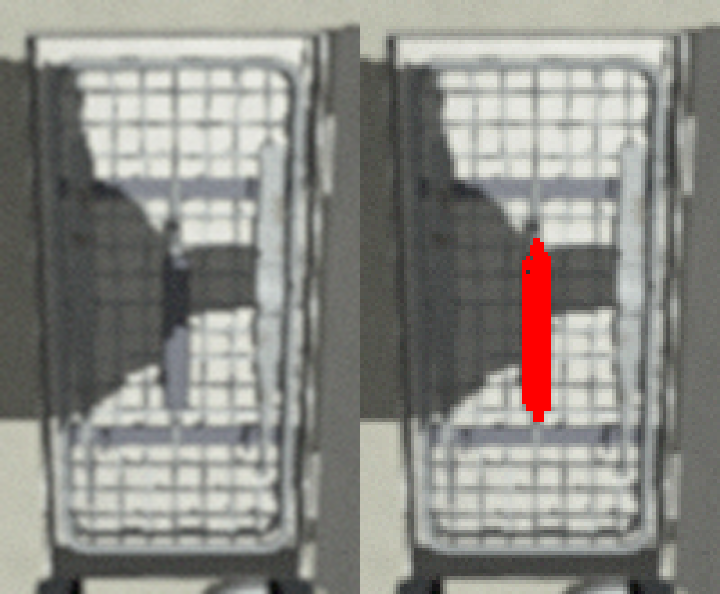

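Handle centre comes out at about (0.4716, 0.199) with its top at z≈0.038, and it's aligned with the tool.

Call:
jog_arm --motion '[{"dx": 0, "dy": 0, "dz": -4, "turn": 0}, {"dx": 0, "dy": 0, "dz": -4, "turn": 0}, {"dx": 0, "dy": 0, "dz": -4, "turn": 0}, {"dx": 0, "dy": 0, "dz": -2, "turn": 0}, {"dx": 0, "dy": 0, "dz": 0, "turn": 0}, {"dx": 0, "dy": 0, "dz": 0, "turn": 0}, {"dx": 0, "dy": 0, "dz": 0, "turn": 0}, {"dx": 0, "dy": 0, "dz": 0, "turn": 0}]' --fingers 2.5

```text
time: 7.97
tool_pos: [0.473, 0.1985, 0.1068]
tcp_rot: [2.125, 2.311, 0.005]
wrist_force: [-0.1, -0.1, 0.4]
width: 0.288
```

```bash
python3 - <<'E'
from h import *
s=bot.read_state();print(s['tool_pos'],s['tcp_rot'],s['width'],s['wrist_force'])
i,p,d=cam('wrist');P=cloud(i,d)
x=np.array([.9962,.0871,0]);a=np.array([-.0871,.9962,0]);o=np.array([.4717,.198,0])
u,v,w=(P-o)@x,(P-o)@a,P[...,2]
m=(w>.032)&(w<.045)&(abs(u)<.025)&(abs(v)<.045)
nl,lab,st,_=cv2.connectedComponentsWithStats(m.astype(np.uint8)); m=lab==1+st[1:,4].argmax()
print(m.sum(),np.percentile(u[m],[2,50,98]),np.percentile(v[m],[2,50,98]),np.median(w[m]))
t=s['tool_pos']-o;print('tool u,v',t@x,t@a)
save('wrist3',p)
E
```

```text
[0.47295976 0.19847969 0.10683925] [2.12510481 2.31143755 0.00515813] 0.2875719032453277 [-0.09116515 -0.09621082  0.37032788]
865 [-4.73032002e-03  6.09199087e-05  4.83341569e-03] [-0.02732455  0.00303879  0.03038509] 0.0377711396755151
tool u,v 0.0012967563009743947 0.000368141885666087
```

View pics/wrist3.png

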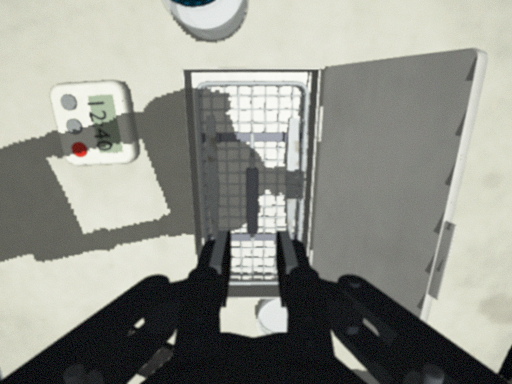

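The fingers straddle the handle (252,200) cleanly. Offset is about −1.3 mm in x and +1 mm in y.

Call:
jog_arm --motion '[{"dx": -0.13, "dy": 0.1, "dz": -2, "turn": 0}, {"dx": 0, "dy": 0, "dz": -2, "turn": 0}, {"dx": 0, "dy": 0, "dz": -2, "turn": 0}, {"dx": 0, "dy": 0, "dz": -1, "turn": 0}, {"dx": 0, "dy": 0, "dz": 0, "turn": 0}, {"dx": 0, "dy": 0, "dz": 0, "turn": 0}]'

```text
time: 8.52
tool_pos: [0.4703, 0.199, 0.0355]
tcp_rot: [2.126, 2.313, 0.001]
wrist_force: [0.0, 0.2, 0.5]
width: 0.295
```

Call:
jog_arm --motion '[{"dx": 0, "dy": 0, "dz": -1, "turn": 0}, {"dx": 0, "dy": 0, "dz": -0.8, "turn": 0}, {"dx": 0, "dy": 0, "dz": -0.5, "turn": 0}, {"dx": 0, "dy": 0, "dz": 0, "turn": 0}, {"dx": 0, "dy": 0, "dz": 0, "turn": 0}, {"dx": 0, "dy": 0, "dz": 0, "turn": 0}]'

```text
time: 9.02
tool_pos: [0.4699, 0.1989, 0.0118]
tcp_rot: [2.126, 2.313, 0.0]
wrist_force: [-0.5, 1.1, 0.5]
width: 0.293
```

Call:
jog_arm --motion '[{"dx": 0.15, "dy": 0, "dz": 0.15, "turn": 0}, {"dx": 0, "dy": 0, "dz": 0, "turn": 0}, {"dx": 0, "dy": 0, "dz": 0, "turn": 0}]'

```text
time: 9.27
tool_pos: [0.4719, 0.199, 0.0138]
tcp_rot: [2.126, 2.312, 0.001]
wrist_force: [0.2, -0.1, 0.1]
width: 0.294
```

Call:
jog_arm --motion '[{"dx": 0, "dy": 0, "dz": 0, "turn": 0}, {"dx": 0, "dy": 0, "dz": 0, "turn": 0}, {"dx": 0, "dy": 0, "dz": 0, "turn": 0}, {"dx": 0, "dy": 0, "dz": 0, "turn": 0}, {"dx": 0, "dy": 0, "dz": 0, "turn": 0}, {"dx": 0, "dy": 0, "dz": 0, "turn": 0}, {"dx": 0, "dy": 0, "dz": 0, "turn": 0}, {"dx": 0, "dy": 0, "dz": 0, "turn": 0}]' --fingers 0 --grip_force 50

```text
time: 9.93
tool_pos: [0.4717, 0.199, 0.0137]
tcp_rot: [2.126, 2.313, 0.001]
wrist_force: [0.9, -0.7, 5.9]
width: 0.107
```

Call:
jog_arm --motion '[{"dx": 0, "dy": 0, "dz": 0.2, "turn": 0}, {"dx": 0, "dy": 0, "dz": 0.4, "turn": 0}, {"dx": 0, "dy": 0, "dz": 0.6, "turn": 0}, {"dx": 0, "dy": 0, "dz": 0.8, "turn": 0}, {"dx": 0, "dy": 0, "dz": 0.8, "turn": 0}, {"dx": 0, "dy": 0, "dz": 0.8, "turn": 0}, {"dx": 0, "dy": 0, "dz": 0, "turn": 0}, {"dx": 0, "dy": 0, "dz": 0, "turn": 0}]'

```text
time: 10.6
tool_pos: [0.4722, 0.1992, 0.0504]
tcp_rot: [2.126, 2.312, 0.003]
wrist_force: [-1.2, -0.1, -2.0]
width: 0.103
```

Call:
jog_arm --motion '[{"dx": 0, "dy": 0, "dz": 0.5, "turn": 0}, {"dx": 0, "dy": 0, "dz": 0.8, "turn": 0}, {"dx": 0, "dy": 0, "dz": 1, "turn": 0}, {"dx": 0, "dy": 0, "dz": 1, "turn": 0}, {"dx": 0, "dy": 0, "dz": 1, "turn": 0}, {"dx": 0, "dy": 0, "dz": 1, "turn": 0}, {"dx": 0, "dy": 0, "dz": 1, "turn": 0}, {"dx": 0, "dy": 0, "dz": 1, "turn": 0}, {"dx": 0, "dy": 0, "dz": 0.6, "turn": 0}, {"dx": 0, "dy": 0, "dz": 0.3, "turn": 0}, {"dx": 0, "dy": 0, "dz": 0, "turn": 0}, {"dx": 0, "dy": 0, "dz": 0, "turn": 0}]'

```text
time: 11.6
tool_pos: [0.4712, 0.1988, 0.1312]
tcp_rot: [-2.126, -2.313, 0.0]
wrist_force: [0.3, 0.1, -2.5]
width: 0.106
```

```bash
python3 lid.py; cat > chk.py <<'E'
from h import *
s=bot.read_state();print(s['tool_pos'],s['tcp_rot'],s['width'],s['wrist_force'],s['torque'])
i,p,d=cam('wrist');P=cloud(i,d)
x=np.array([.9962,.0871,0]);a=np.array([-.0871,.9962,0]);o=np.array([.4717,.198,0])
u,v,w=(P-o)@x,(P-o)@a,P[...,2]
m=(w>.10)&(w<.15)&(abs(u)<.05)&(v<.1)&(v>.03)
r=m&(abs(u)>.036)
for n,k in(('rim x-',m&(u<-.042)),('rim x+',m&(u>.042)),('rim end',m&(v>.09)),('mid',m&(abs(u)<.03)&(w<.13))):
    print(n,k.sum(),np.percentile(w[k],[5,50,95]) if k.sum() else '')
k=m&(abs(u)<.03)&(w<.128); A=np.c_[u[k],v[k],np.ones(k.sum())]; print('mesh slopes',np.linalg.lstsq(A,w[k],rcond=None)[0])
i2,p2,d2=cam('scene'); save('wrist4',p); save('scene4',cv2.resize(p2[60:260,100:380],None,fx=2.8,fy=2.8))
E
python3 chk.py
```

```text
lid angle 5.450626300900768 0.007547412714657489 830
lid angle 4.50124507783505 0.006537665036073227 948
[0.47086034 0.19866843 0.13076149]
[0.47086034 0.19866843 0.13076149] [-2.12585835e+00 -2.31241371e+00  1.41828801e-03] 0.10476997383498328 [-0.16363288 -0.31386729 -1.91100653] [ 0.06456366 -0.02059314 -0.01796763]
rim x- 1490 [0.12129486 0.13406663 0.13584622]
rim x+ 296 [0.12136262 0.13465228 0.13587427]
rim end 878 [0.13368495 0.13497767 0.1361721 ]
mid 4789 [0.12060812 0.12195215 0.12507115]
mesh slopes [ 0.00501565 -0.02066491  0.12330147]
```

View pics/scene4.png

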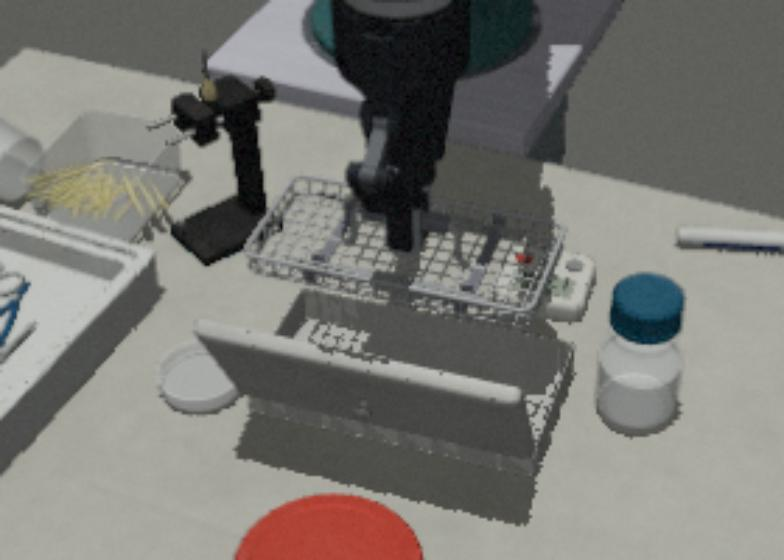

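View pics/wrist4.png

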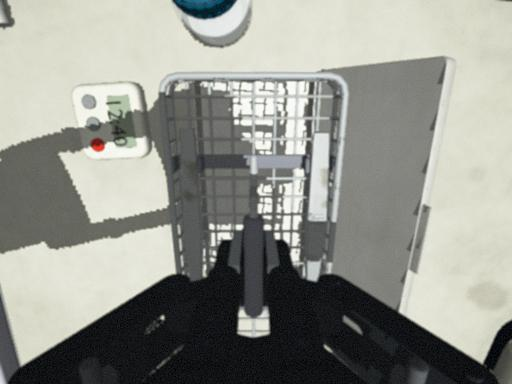

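Scene view: the insert hangs level over the case, the lid is back, and the bottle and timer haven't moved. Wrist view: both forceps lie in the insert at (188,200) and (320,190). I'll trim the height slightly, hold, then run final checks.

Call:
jog_arm --motion '[{"dx": 0, "dy": 0, "dz": 0.1, "turn": 0}, {"dx": 0, "dy": 0, "dz": 0, "turn": 0}, {"dx": 0, "dy": 0, "dz": 0, "turn": 0}, {"dx": 0, "dy": 0, "dz": 0, "turn": 0}, {"dx": 0, "dy": 0, "dz": 0, "turn": 0}, {"dx": 0, "dy": 0, "dz": 0, "turn": 0}, {"dx": 0, "dy": 0, "dz": 0, "turn": 0}, {"dx": 0, "dy": 0, "dz": 0, "turn": 0}, {"dx": 0, "dy": 0, "dz": 0, "turn": 0}, {"dx": 0, "dy": 0, "dz": 0, "turn": 0}, {"dx": 0, "dy": 0, "dz": 0, "turn": 0}, {"dx": 0, "dy": 0, "dz": 0, "turn": 0}]'

```text
time: 12.75
tool_pos: [0.4713, 0.1988, 0.1323]
tcp_rot: [2.126, 2.313, 0.0]
wrist_force: [0.2, -0.7, -2.1]
width: 0.107
```

```bash
python3 chk.py; sed -i 's/(abs(u)<.12)/(u>.008)\&(u<.12)/' lid.py; python3 lid.py
```

```text
[0.47132041 0.19882854 0.13230755] [2.12618940e+00 2.31273904e+00 5.76371233e-05] 0.10651475592429316 [ 0.2286807  -0.71600305 -2.1477233 ] [ 0.03950563 -0.01269221 -0.0063106 ]
rim x- 1361 [0.12299175 0.13575204 0.13737374]
rim x+ 463 [0.12309629 0.13626531 0.1373848 ]
rim end 931 [0.13531842 0.13649062 0.13773948]
mid 4658 [0.12218305 0.12349917 0.12549268]
mesh slopes [ 0.00208975 -0.01675954  0.12455616]
lid angle 114.0732652092695 0.0007479791770876986 445
lid angle 114.09668875147173 0.000718405920874041 489
[0.47134879 0.19883801 0.13230264]
```

Underside is at about 0.120 m, level, with the lid still at its stop. Handing in.

```bash
python3 -c "
from h import *
print(bot.finish_job())"
```

```text
the job is handed in; nothing more can be done
None
```

I folded the lid back to its stop, then gripped the insert by its handle and lifted it straight up. I handed the job in at about 13 s with the arm still holding the insert level over the case.

**Last checks**
- **Height:** the underside is about 0.120 m above the bench, from both the tool height and the rim depth.
- **Level:** the rim heights agree within about 1 mm. A fit to the mesh gave 0.002 across and −0.017 rad along, the second probably biased by the lugs and forceps.
- **Grip:** steady over a 1 s hold, about 9 mm open on the 10 mm sleeve, carrying roughly 2 N.
- **Forceps:** both were lying in the insert in the wrist view.
- **Lid:** measured at 114.1°, against 115.2° nominal for the stop. Pushing harder raised the force to about 12 N with no further motion, so I take it as at the stop.
- **Bystanders:** the bottle, timer and dish look untouched in the pictures. I did not re-measure their positions.

**One thing that went wrong:** my first push on the lid jammed at the lip. It put about 70 N sideways and 76 N vertically (about 103 N in total) on the fingers, under the 120 N wrist limit. It exceeded 40 N, but I believe the contact was on the fingers rather than the gripper's body. I backed off and followed the lip's arc, which moved the lid with little force.

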